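# Wind the rack slide to the mark and stamp the blank

## Task

Turn the steel handwheel of the small slide, taking fresh grips as needed, until the square wooden blank on the carriage (not a round one) is centred under the spring punch. Then press the punch's black head down to its stop, let it spring back up, and leave the slide set there. Do not press the punch down anywhere else, and leave the other things on the table where they are.

Things in the scene. Friction and masses are not known exactly. Their poses are not given: they have to be found in the camera images.
- slide_bed: grey rack slide bolted to the table, bed 100 x 400 x 22 mm (x, y, z); origin on the table, 10 mm to +y of the bed's middle. Its y axis is the slide's direction of travel. At y = -140 mm it carries a grey 84 mm square pinion box (top at z = 58 mm) with the handwheel above it; the carriage runs on two rails on its +y half
- wheel_hub (a point): centre of the level steel handwheel (vertical axis), 105 mm above the table. Round rim bar 14 mm thick, centreline radius 58 mm (130 mm over all); hub 28 mm in diameter, 22 mm high; three spokes 9 mm thick, 120 degrees apart, at rim height. The point turns with the wheel, z up, x along one spoke. 40 mm free under the rim
- handwheel (a joint): turn of the handwheel in rad, growing clockwise seen from above, range -0.3 to 8.0; it stays where it is left (about 0.1 N m of friction). Each rad moves the carriage 10 mm along +y of slide_bed
- square_blank (a point): centre of the top face of the square light-wood blank, 16 x 16 x 4 mm, in the middle of the dark-wood panel on the aluminium carriage (130 mm long, 88 mm wide); 52 mm above the table. Two round blanks of 16 mm diameter lie 34 mm to either side along the slide. A 4 mm index post on the carriage's -x edge stands level with it
- punch_stand: grey C-frame of the spring punch, fixed to the table behind the slide; origin on the table straight under the punch, column at x = +112 mm, arm 30 mm wide over the carriage; only the plunger is higher than 128 mm. A 4 mm wire pointer bends down at x = -50 mm: the carriage's index post stands right behind it (10 mm to -x) when the square blank is centred
- punch_tip (a point): centre of the punch's lower end, a 12 mm square steel foot; 68 mm above the table at rest
- plunger_top (a point): centre of the top of the punch's round black head, 32 mm in diameter and 16 mm high, on a 12 mm stem; 174 mm above the table at rest
- plunger (a joint): how far the punch is pressed down, m: 0 at rest (sprung up), 0.016 at its stop; takes 6 N at first and 12 N at the stop
- paint_jar: red jar with white lid, 60 mm in diameter, 65 mm high, loose; origin at the centre of its underside
- blue_tub: open blue plastic tub, 70 x 70 x 50 mm, loose; origin at the centre of its underside
- pencil: yellow pencil lying along its x axis, 162 mm long, 8 mm thick, loose; origin under its middle
- wood_strip: light-wood strip 12 x 130 x 6 mm lying along its y axis, loose; origin under its middle
- scissors: scissors with blue grips lying along their x axis, 175 mm long, 10 mm high, loose; origin near the pivot
- glue_gun: white glue gun lying on its side, barrel 150 mm along x, grip 98 mm along -y, 34 mm high, loose; origin under the barrel

How it is judged:
By the outcome, as a careful person would: the job done as asked, in the order asked, and still so for the second after the job is handed in, with the robot touching nothing.
It also fails if it takes over 72 s, if anything falls off the work surface, if the arm or the gripper's body presses on something with over 40 N, if the wrist force passes 120 N, or if a joint passes its speed limit or range.

## Robot

A 7-joint arm with a two-finger parallel gripper is mounted at the origin on the work surface. World frame = base frame: x ahead of the robot, y to its left, z up, the work surface at z = 0. Lengths are in m, angles in rad, forces in N, time in s.
With the tool pointing down it reaches from about 0.4 to 0.9 m from the base axis. Payload 5.6 kg.
Tool frame: the origin (TCP) lies at the very end of the fingers, on their centre line; the grasp point (between the pads) lies 19 mm behind it; y points along the fingers, z is the direction in which the jaws open and shut, and the axes are right-handed (so a half turn about y gives the same grasp; the last joint's range is limited). The gripper opens to 92 mm and grips with 3 to 60 N. Pads are 20 mm wide; open, the fingers measure 128 mm over their backs; the gripper's body (75 mm by 189 mm) begins 69 mm behind the grasp point.
Start: joints at [-1.35, 0.468, -0.012, 1.603, 0.006, 1.071, -0.056], TCP at [0.17, 0.628, 0.215] pointing down, gripper open.
Joint ranges: [-2.53, 2.53], [-0.31, 2.02], [-1.57, 1.55], [0.28, 2.44], [-1.29, 4.43], [0.15, 1.84], [-2.92, 2.92]. Speed limits (rad/s): [2.57, 2.57, 3.14, 3.14, 3.14, 3.14, 3.14].

## Interface

Orientations are given as a unit quaternion [w, x, y, z].
In Python, from plant import env gives the robot as it stands.
- The arm moves only by the tool apply_moves, never from a script. Its argument "increments" is a list of rows, each an object with "slide": the shift along the tool's x, y, z in cm, a list of three; "twist": the turn about the tool's y in rad. In form: [{"slide": [x, y, z], "twist": twist}, ...]. A call has 1 to 12 rows; each row shifts and turns the commanded pose from where the row before left it, along the tool's axes as they then stand; what a row does not reach is not made up. A row lasts 1/8 s, in which the tool goes at most 62.5 mm and 10.7 degrees, less where a joint would pass 70% of its speed; a pose out of reach is approached as far as the arm can. A call is refused whole if a number of a shift passes 6.25 or a number of a turn 0.188, either way. A call with a gripper value outside its range is refused whole. "claw" is the opening, from 0 (shut) to 1 (fully open), set as the call begins (left out, the last holds). The fingers move at their own pace and stop on an object; the grip force is fixed at half the most. Time passes only in rows, so rows that do not move let the fingers close. It gives the time, the measured TCP pose, the force and the opening at its end, in the units of the state.
- env.state(): the state, without advancing time (a new reading comes with each control period).
- env.grab_frame(name): name is "scene" or "top" or "wrist"; returns a dict with "img" (480x640x3 uint8, red, green, blue), "z_map" (480x640 float32, m along the optical axis (not along the pixel's ray), 0 where there is no reading), "camera_matrix" (3x3 intrinsics, pixels), "position" and "orientation" of the camera in the world. Camera axes: x right, y down, z forward; pixel columns grow to the right and rows downward; lengths in m; the calibration is good to about 2 mm. A picture is of the moment at which its call begins.
- env.hand_in(): hands the job in, once; it reports no verdict.
The state is a dict: "clock": time; "qpos": joint angles; "joint_vel": joint speeds; "tau": joint torques, N m; "tcp_pos": TCP position; "tcp_rot": TCP orientation; "ft_force": force on the tool from outside, world axes, zero at the start; "ft_torque": the same for the moment, N m; "finger_gap": finger opening in m.
Only numpy, scipy, OpenCV 4.12 (cv2) and the standard library are available. Lean on these libraries where they do the work, as an engineer would, in place of code of your own. Each camera call takes 0.05 s, during which the arm holds its last target. There are 200 camera calls.

## Working session

There is one attempt and no reset: what is moved stays moved. The work goes in short steps, Python scripts to look and compute and a tool call to move; the robot and the scene stay as the last step left them, time stands still between calls to the robot, and variables do not carry over. Pictures are saved under pics/ and viewed, about 8 in all and at most 12, crops included, and the job is handed in when it is done.

Besides the shell and the picture viewer there is one more tool, called after "Emit:" by a JSON object that holds its "method" and its "body", one argument or row to a line. apply_moves: Moves the arm, as the interface text tells. Its arguments: {"type":"object","properties":{"increments":{"type":"array","items":{"type":"object","properties":{"slide":{"type":"array","items":{"type":"number"}},"twist":{"type":"number"}}}},"claw":{"type":"number"}},"required":["increments"]}

```bash
ls; mkdir -p pics; cat > h.py <<'E'
import numpy as np, cv2
from scipy.spatial.transform import Rotation as R
from plant import env
def rot(q): return R.from_quat([q[1],q[2],q[3],q[0]])
def grab(n,save=None):
    f=env.grab_frame(n)
    if save: cv2.imwrite('pics/'+save,f['img'][:,:,::-1])
    return f
def ray(f,u,v,z):
    K=np.array(f['camera_matrix']);d=rot(f['orientation']).apply(np.linalg.inv(K)@[u,v,1]);p=np.array(f['position'])
    return p+d*(z-p[2])/d[2]
def proj(f,P):
    K=np.array(f['camera_matrix']);c=rot(f['orientation']).inv().apply(np.array(P)-f['position']);u=K@c
    return u[:2]/u[2]
E
python3 - <<'E'
from h import *
for n in ['top','scene']:
    f=grab(n,n+'1.png');print(n,f['position'],f['orientation'],f['camera_matrix'])
s=env.state();print(s)
E
```

```text
pics
top [0.35890581 0.03653671 1.13247668] [ 0.05068808 -0.69900991  0.71030819 -0.06540751] [[455.56551412   0.         312.05736943]
 [  0.         455.56551412 233.72841493]
 [  0.           0.           1.        ]]
scene [0.92410181 0.65485637 1.2319141 ] [-0.08921916  0.26110402  0.91896574 -0.28172078] [[449.48054572   0.         318.60564674]
 [  0.         449.48054572 245.26843459]
 [  0.           0.           1.        ]]
{'clock': 0.1, 'qpos': array([-1.34998659,  0.46830336, -0.01159311,  1.60351223,  0.00598462,
        1.07138757, -0.05630189]), 'joint_vel': array([ 0.00060958, -0.00034274,  0.00091718, -0.00202339, -0.00057768,
       -0.00184235, -0.00081584]), 'tau': array([ 9.61297883e-04, -5.21645629e+01, -1.27324654e-02, -2.44364619e+01,
       -5.68122533e-02,  1.41003029e-02,  5.47591378e-05]), 'tcp_pos': array([0.16942642, 0.62699801, 0.21373433]), 'tcp_rot': array([-0.70040417,  0.70151623, -0.09306579,  0.09299316]), 'ft_force': array([0.35372183, 0.15373751, 0.06832223]), 'ft_torque': array([0.01712405, 0.00838347, 0.00294207]), 'finger_gap': 0.0918389462398893}
```

View pics/top1.png

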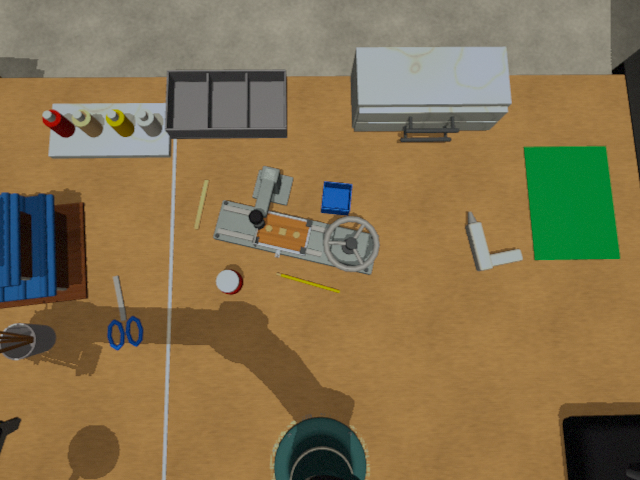

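View pics/scene1.png

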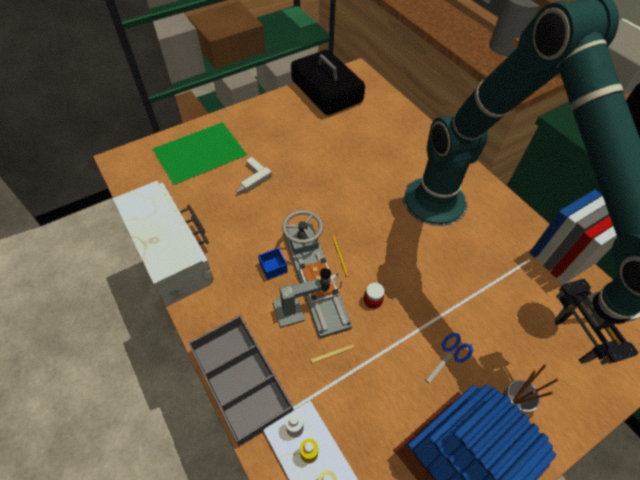

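The top view shows the wheel at about (350,243), the punch head at (257,217) and the panel at (283,233). Next I'll take an enlarged crop.

```bash
python3 - <<'E'
from h import *
im=cv2.imread('pics/top1.png')
cv2.imwrite('pics/c1.png',cv2.resize(im[155:290,205:390],None,fx=4.3,fy=4.3,interpolation=cv2.INTER_CUBIC))
f=grab('top')
for n,u,v,z in [('hub',350.5,243,.116),('head',256.5,217,.174),('bedL',216,236,.022),('bedR',372,272,.022),('blank',283,233,.052)]: print(n,ray(f,u,v,z).round(4))
E
```

```text
hub [ 0.5049 -0.0726  0.116 ]
head [0.5558 0.1334 0.174 ]
bedL [0.5407 0.248  0.022 ]
bedR [ 0.446  -0.1331  0.022 ]
blank [0.5407 0.0822 0.052 ]
```

View pics/c1.png

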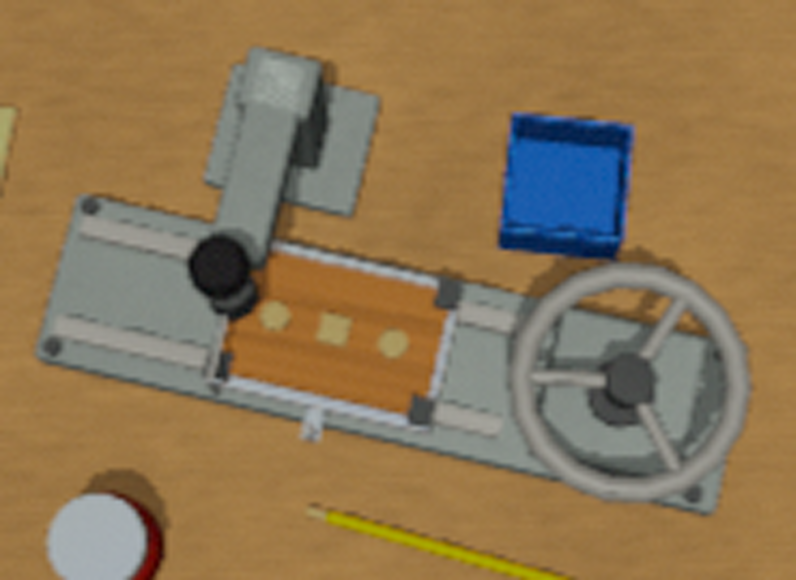

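```bash
python3 - <<'E'
from h import *
f=grab('top')
c=lambda x,y:(205+(x+.5)/4.3-.5,155+(y+.5)/4.3-.5)
r=lambda x,y,z:ray(f,*c(x,y),z)[:2]
b=[r(275,316,.052),r(333,329,.052),r(393,344,.052)]
tl,bl,br=r(80,195,.022),r(38,357,.022),r(713,513,.022)
print('blanks',b)
for d in (bl-br,b[0]-b[2],): print(d,np.linalg.norm(d),np.degrees(np.arctan2(d[1],d[0])))
d=tl-bl;print('xdir',d,np.linalg.norm(d),np.degrees(np.arctan2(d[1],d[0])))
yh=(bl-br)/np.linalg.norm(bl-br);xh=np.array([yh[1],-yh[0]])
# rim: fit with depth
K=f['camera_matrix'];z=f['z_map'];v,u=np.mgrid[:480,:640]
P=np.stack([(u-K[0,2])/K[0,0]*z,(v-K[1,2])/K[1,1]*z,z],-1)
W=rot(f['orientation']).apply(P.reshape(-1,3)).reshape(480,640,3)+f['position']
m=np.zeros((480,640),bool);m[205:280,315:385]=1
m&=(W[...,2]>.09)&(W[...,2]<.125)
p=W[m];rc=cv2.minEnclosingCircle(p[:,:2].astype(np.float32));print('rim',rc,len(p))
hub=np.array(rc[0])
head=r(220,265,.174)
m=(W[...,2]>.16)&(W[...,2]<.19);m[:, :230]=0;m[:,285:]=0;m[:190]=0;m[245:]=0
q=W[m];print('head',head,cv2.minEnclosingCircle(q[:,:2].astype(np.float32)),q[:,2].mean())
sq=b[1]
print('yh',yh,'hub->sq',(sq-hub)@yh,(sq-hub)@xh,'hub->head',(head-hub)@yh,(head-hub)@xh,'travel',(head-sq)@yh)
for k in (655,315),(540,378),(675,468),(683,300): 
    e=r(k[0],k[1],.105)-hub; print('spoke',np.degrees(np.arctan2(e[1],e[0])))
s=env.state();T=rot(s['tcp_rot']);print(T.as_matrix().round(3),s['tcp_pos'])
E
```

```text
blanks [array([0.55317699, 0.11673291]), array([0.54533611, 0.08438221]), array([0.53635489, 0.05096168])]
[0.09527023 0.38330129] 0.3949636670471655 76.04187702440143
[0.01682211 0.06577123] 0.06788842647501403 75.65319770684923
xdir [ 0.09473537 -0.02256448] 0.09738555426672037 -13.397327758167105
rim ((0.5063501000404358, -0.07543232291936874), 0.06476420164108276) 1277
head [0.55743098 0.13496876] ((0.5579798221588135, 0.13537822663784027), 0.016032377257943153) 0.17302674921677266
yh [0.24121265 0.97047229] hub->sq 0.16449949446551387 -0.0007144467461498855 hub->head 0.21650977041617134 -0.0011788274071038232 travel 0.052010275950657485
spoke -22.26100831368891
spoke 87.73476057766793
spoke -154.8479731913981
spoke -34.5976022872989
[[ 0.965 -0.     0.261]
 [-0.261 -0.001  0.965]
 [ 0.    -1.    -0.001]] [0.16944721 0.62717719 0.21399362]
```

Emit:
{"method": "apply_moves", "body": {
  "increments": [
    {"slide":[1,-3,-1]},
    {"slide":[3.2,-2,-2.5]},
    {"slide":[3.2,-1,-2.5]},
    {"slide":[3.2,-0.5,-2.5]},
    {"slide":[3.2,-0.5,-2.5]},
    {"slide":[3.2,-0.5,-2.5]},
    {"slide":[3.2,-0.5,-2.5]},
    {"slide":[3.2,0,-2.5]},
    {"slide":[3.2,0,-2.5]},
    {"slide":[3.2,0,-2.5]},
    {"slide":[2.0,0,-2.5]}
  ]
}}

```text
invalid input
```

```bash
cat >> h.py <<'E'
def to(tgt,yaw=None):
    s=env.state();T=rot(s['tcp_rot']);M=T.as_matrix();z=np.degrees(np.arctan2(M[1,2],M[0,2]))
    print('t',round(s['clock'],2),'tcp',s['tcp_pos'].round(4),'zyaw',z.round(2),'q',s['qpos'].round(2),'F',s['ft_force'].round(1),'gap',round(s['finger_gap'],4),'down',M[:,1].round(3))
    print('slide cm',(T.inv().apply(np.array(tgt)-s['tcp_pos'])*100).round(2), None if yaw is None else 'twist %.3f'%np.radians((z-yaw+180)%360-180))
E
python3 -c "
from h import *
to([.4619,-.0381,.25],140)"
```

```text
t 0.2 tcp [0.1694 0.6272 0.214 ] zyaw 74.89 q [-1.35  0.47 -0.01  1.6   0.01  1.07 -0.06] F [ 0.5  0.4 -0.9] gap 0.092 down [-0.    -0.001 -1.   ]
slide cm [ 45.58  -3.53 -56.6 ] twist -1.136
```

Emit:
{"method": "apply_moves", "body": {
  "increments": [
    {"slide":[1,-3,-1],"twist":0},
    {"slide":[3.2,-2,-2.5],"twist":0},
    {"slide":[3.2,-1,-2.5],"twist":0},
    {"slide":[3.2,-0.5,-2.5],"twist":0},
    {"slide":[3.2,-0.5,-2.5],"twist":0},
    {"slide":[3.2,-0.5,-2.5],"twist":0},
    {"slide":[3.2,-0.5,-2.5],"twist":0},
    {"slide":[3.2,0,-2.5],"twist":0},
    {"slide":[3.2,0,-2.5],"twist":0},
    {"slide":[3.2,0,-2.5],"twist":0},
    {"slide":[2.0,0,-2.5],"twist":0}
  ]
}}

```text
clock: 1.58
tcp_pos: [0.4098, 0.2919, 0.2946]
tcp_rot: [-0.701, 0.701, -0.093, 0.094]
ft_force: [-0.2, 0.5, -0.3]
finger_gap: 0.0917
```

```bash
python3 -c "
from h import *
to([.4619,-.0381,.25],140)"
```

```text
t 1.57 tcp [0.4098 0.2919 0.2946] zyaw 74.79 q [-0.86  0.13  0.19  1.87 -0.03  1.14  0.65] F [-0.2  0.5 -0.3] gap 0.0917 down [ 0. -0. -1.]
slide cm [ 13.69   4.46 -30.48] twist -1.138
```

Emit:
{"method": "apply_moves", "body": {
  "increments": [
    {"slide":[1.95,0.64,-4.35],"twist":0},
    {"slide":[1.95,0.64,-4.35],"twist":0},
    {"slide":[1.95,0.64,-4.35],"twist":0},
    {"slide":[1.95,0.64,-4.35],"twist":0},
    {"slide":[1.95,0.64,-4.35],"twist":0},
    {"slide":[1.95,0.64,-4.35],"twist":0},
    {"slide":[1.95,0.64,-4.35],"twist":0},
    {"slide":[0,0,0],"twist":-0.18},
    {"slide":[0,0,0],"twist":-0.18},
    {"slide":[0,0,0],"twist":-0.18},
    {"slide":[0,0,0],"twist":-0.18},
    {"slide":[0,0,0],"twist":-0.18}
  ],
  "claw": 0.4
}}

```text
clock: 3.08
tcp_pos: [0.4609, -0.036, 0.2497]
tcp_rot: [0.671, -0.671, -0.223, 0.223]
ft_force: [0.3, -0.7, -0.7]
finger_gap: 0.0369
```

Emit:
{"method": "apply_moves", "body": {
  "increments": [
    {"slide":[0,0,0],"twist":-0.12},
    {"slide":[0,0,0],"twist":-0.12},
    {"slide":[0,0,0],"twist":0}
  ]
}}

```text
clock: 3.45
tcp_pos: [0.461, -0.036, 0.2498]
tcp_rot: [0.641, -0.641, -0.3, 0.299]
ft_force: [-0.2, 0.2, 0.4]
finger_gap: 0.0367
```

```bash
python3 -c "
from h import *
to([.4619,-.0381,.16],140)
f=grab('wrist','w1.png');print(f['position'])
print(proj(f,[.5064,-.0754,.116]),proj(f,[.4619,-.0381,.112]))"
```

```text
t 3.45 tcp [ 0.461  -0.036   0.2498] zyaw 140.12 q [-0.38  0.1   0.41  2.03 -0.05  1.03  2.5 ] F [-0.2  0.2  0.4] gap 0.0367 down [-0.  0. -1.]
slide cm [-0.1   8.98 -0.21] twist 0.002
[ 0.41073323 -0.09602684  0.42058047]
[253.49928319 216.71919511] [320.62878348 215.71914755]
```

View pics/w1.png

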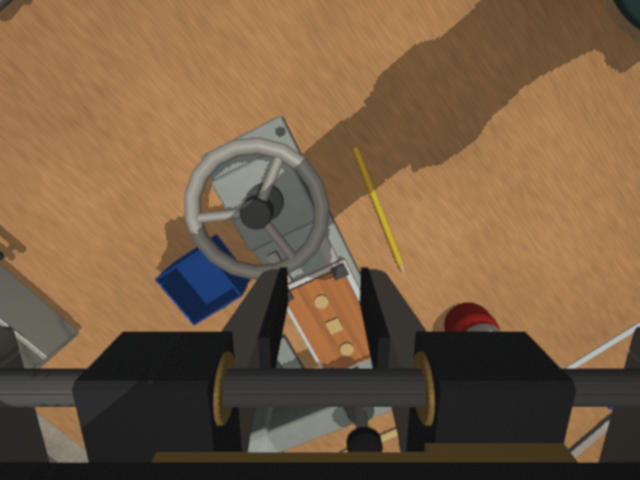

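The wrist view shows the hub at (257,208), about 9 px from the top camera's prediction. I'll get a third estimate from the scene camera and check the wrist camera against the fingertips.

```bash
python3 - <<'E'
from h import *
def cloud(f):
    K=f['camera_matrix'];z=f['z_map'];v,u=np.mgrid[:480,:640]
    P=np.stack([(u-K[0,2])/K[0,0]*z,(v-K[1,2])/K[1,1]*z,z],-1)
    return rot(f['orientation']).apply(P.reshape(-1,3)).reshape(480,640,3)+f['position']
for n in ['scene','wrist']:
    f=grab(n);W=cloud(f)
    m=(W[...,2]>.095)&(W[...,2]<.125)&(np.hypot(W[...,0]-.506,W[...,1]+.075)<.085)
    p=W[m];print(n,len(p))
    d=np.hypot(*(p[:,:2]-np.array([.506,-.075])).T)
    print('encl',cv2.minEnclosingCircle(p[:,:2].astype(np.float32)),p[:,2].min(),p[:,2].max())
f=grab('wrist');M=rot(env.state()['tcp_rot']).as_matrix();t=env.state()['tcp_pos']
for dx in(-.01,.01):
  for dz in (-.0184,.0184): print(dx,dz,proj(f,t+M@[dx,0,dz]).round(1))
print('wristray',ray(f,257,209,.105),ray(f,257,208,.116))
W=cloud(f);print('depth table z',W[100,480],W[300,520])
E
```

```text
scene 632
encl ((0.5058337450027466, -0.07656393945217133), 0.06613664329051971) 0.09586685669835471 0.12086761872377139
wrist 8310
encl ((0.5040371417999268, -0.07677586376667023), 0.06501723825931549) 0.09614233220610435 0.11870661534302468
-0.01 -0.0184 [286.5 264.7]
-0.01 0.0184 [359.4 264.7]
0.01 -0.0184 [287.6 300.6]
0.01 0.0184 [358.3 300.6]
wristray [ 0.50266363 -0.07787666  0.105     ] [ 0.49886086 -0.07915489  0.116     ]
depth table z [ 0.26323511 -0.00540014  0.00101305] [0.3561224  0.23147945 0.00052871]
```

Emit:
{"method": "apply_moves", "body": {
  "increments": [
    {"slide":[-0.2,3,-0.2],"twist":0},
    {"slide":[0,4,0],"twist":0},
    {"slide":[0,4,0],"twist":0},
    {"slide":[0,3,0],"twist":0},
    {"slide":[0,2.4,0],"twist":0},
    {"slide":[0,0,0],"twist":0}
  ]
}}

```text
clock: 4.4
tcp_pos: [0.46, -0.0389, 0.0845]
tcp_rot: [0.641, -0.64, -0.298, 0.301]
ft_force: [-0.4, -0.1, -0.7]
finger_gap: 0.0371
```

```bash
python3 -c "
from h import *
to([.4611,-.0389,.086],140)
f=grab('wrist','w2.png')
f=grab('scene');cv2.imwrite('pics/s2.png',cv2.resize(f['img'][170:320,240:390,::-1],None,fx=4,fy=4))"
```

```text
t 4.4 tcp [ 0.46   -0.0389  0.0845] zyaw 140.15 q [-0.3   0.36  0.37  2.17 -0.22  0.64  2.67] F [-0.4 -0.1 -0.7] gap 0.0371 down [-0.004 -0.001 -1.   ]
slide cm [ 0.07 -0.15 -0.08] twist 0.003
```

View pics/w2.png

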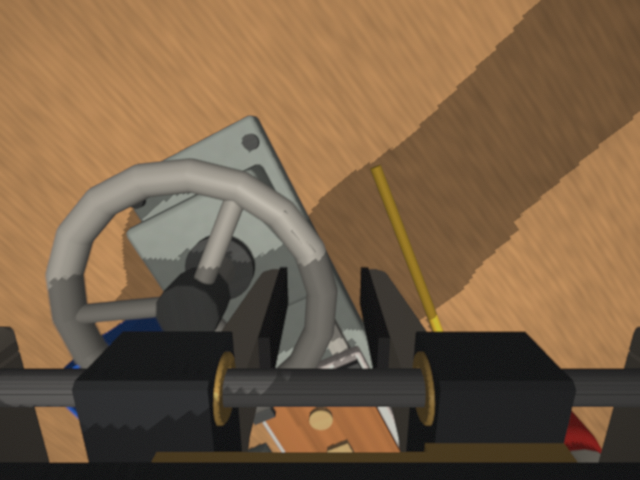

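Emit:
{"method": "apply_moves", "body": {
  "increments": [
    {"slide":[0.05,-0.1,-0.1],"twist":0},
    {"slide":[0,0,0],"twist":0},
    {"slide":[0,0,0],"twist":0},
    {"slide":[0,0,0],"twist":0},
    {"slide":[0,0,0],"twist":0}
  ],
  "claw": 0
}}

```text
clock: 5.12
tcp_pos: [0.4616, -0.0391, 0.0875]
tcp_rot: [0.641, -0.64, -0.299, 0.3]
ft_force: [-4.4, 0.5, 8.6]
finger_gap: 0.0134
```

```bash
python3 -c "
from h import *
to([.4611,-.0389,.086],140)"
```

```text
t 5.12 tcp [ 0.4616 -0.0391  0.0875] zyaw 140.12 q [-0.3   0.36  0.37  2.17 -0.21  0.65  2.67] F [-4.4  0.5  8.6] gap 0.0134 down [-0.001  0.001 -1.   ]
slide cm [-0.01  0.15  0.05] twist 0.002
```

Emit:
{"method": "apply_moves", "body": {
  "increments": [
    {"slide":[0.43,0,-0.02],"twist":0.075},
    {"slide":[0.87,0,-0.065],"twist":0.15},
    {"slide":[0.87,0,-0.065],"twist":0.15},
    {"slide":[0.87,0,-0.065],"twist":0.15},
    {"slide":[0.87,0,-0.065],"twist":0.15},
    {"slide":[0.43,0,-0.02],"twist":0.075},
    {"slide":[0,0,0],"twist":0}
  ]
}}

```text
clock: 6.0
tcp_pos: [0.4994, -0.0202, 0.0875]
tcp_rot: [-0.705, 0.706, 0.043, -0.044]
ft_force: [-3.6, -5.1, 8.2]
finger_gap: 0.0135
```

```bash
cat >> h.py <<'E'
def hubchk():
    s=env.state();M=rot(s['tcp_rot']).as_matrix();print('hub from grip',(s['tcp_pos']-.058*M[:,2]).round(4))
    z=np.degrees(np.arctan2(M[1,2],M[0,2]))
    print('t',round(s['clock'],2),'zyaw',z.round(2),'q',s['qpos'].round(2),'F',s['ft_force'].round(1),'T',s['ft_torque'].round(2),'gap',round(s['finger_gap'],4),s['tcp_pos'].round(4))
E
python3 -c "
from h import *
hubchk()"
```

```text
hub from grip [ 0.5065 -0.0778  0.0876]
t 6.0 zyaw 97.06 q [-0.48  0.44  0.55  2.09 -0.35  0.7   1.99] F [-3.6 -5.1  8.2] T [-0.75  0.91 -0.28] gap 0.0135 [ 0.4994 -0.0202  0.0875]
```

Emit:
{"method": "apply_moves", "body": {
  "increments": [
    {"slide":[0.43,0,-0.02],"twist":0.075},
    {"slide":[0.87,0,-0.065],"twist":0.15},
    {"slide":[0.87,0,-0.065],"twist":0.15},
    {"slide":[0.87,0,-0.065],"twist":0.15},
    {"slide":[0.87,0,-0.065],"twist":0.15},
    {"slide":[0.87,0,-0.065],"twist":0.15},
    {"slide":[0.87,0,-0.065],"twist":0.15},
    {"slide":[0.87,0,-0.065],"twist":0.15},
    {"slide":[0.87,0,-0.065],"twist":0.15},
    {"slide":[0.87,0,-0.065],"twist":0.15},
    {"slide":[0.43,0,-0.02],"twist":0.075},
    {"slide":[0,0,0],"twist":0}
  ]
}}

```text
clock: 7.5
tcp_pos: [0.5604, -0.0668, 0.0874]
tcp_rot: [-0.545, 0.547, -0.451, 0.447]
ft_force: [-12.7, -2.5, 15.5]
finger_gap: 0.0132
```

```bash
python3 -c "
from h import *
hubchk()"
```

```text
hub from grip [ 0.5034 -0.078   0.0878]
t 7.5 zyaw 11.13 q [-0.61  0.65  0.9   1.95 -0.67  0.88  0.85] F [-12.7  -2.5  15.5] T [-0.48  2.88 -0.1 ] gap 0.0132 [ 0.5604 -0.0668  0.0874]
```

Emit:
{"method": "apply_moves", "body": {
  "increments": [
    {"slide":[0.43,-0.1,-0.17],"twist":0.075},
    {"slide":[0.87,0,-0.065],"twist":0.15},
    {"slide":[0.87,0,-0.065],"twist":0.15},
    {"slide":[0.87,0,-0.065],"twist":0.15},
    {"slide":[0.87,0,-0.065],"twist":0.15},
    {"slide":[0.87,0,-0.065],"twist":0.15},
    {"slide":[0.43,0,-0.02],"twist":0.075},
    {"slide":[0,0,0],"twist":0}
  ]
}}

```text
clock: 8.5
tcp_pos: [0.5479, -0.1139, 0.0875]
tcp_rot: [0.296, -0.298, 0.643, -0.641]
ft_force: [-6.2, 1.1, 3.8]
finger_gap: 0.0131
```

```bash
python3 -c "
from h import *
hubchk()"
```

```text
hub from grip [ 0.5037 -0.0765  0.0878]
t 8.5 zyaw -40.26 q [-0.64  0.76  1.11  1.97 -0.84  0.97  0.19] F [-6.2  1.1  3.8] T [0.11 1.37 0.07] gap 0.0131 [ 0.5479 -0.1139  0.0875]
```

Emit:
{"method": "apply_moves", "body": {
  "increments": [
    {"slide":[0.43,0,-0.04],"twist":0.075},
    {"slide":[0.87,0,-0.065],"twist":0.15},
    {"slide":[0.87,0,-0.065],"twist":0.15},
    {"slide":[0.87,0,-0.065],"twist":0.15},
    {"slide":[0.87,0,-0.065],"twist":0.15},
    {"slide":[0.87,0,-0.065],"twist":0.15},
    {"slide":[0.43,0,-0.02],"twist":0.075},
    {"slide":[0,0,0],"twist":0}
  ]
}}

```text
clock: 9.5
tcp_pos: [0.5028, -0.1344, 0.0876]
tcp_rot: [-0.011, 0.01, 0.707, -0.707]
ft_force: [-2.5, 0.0, 0.1]
finger_gap: 0.013
```

```bash
python3 - <<'E'
from h import *
hubchk()
f=grab('top','t3.png');im=f['img'][:,:,::-1]
cv2.imwrite('pics/c3.png',cv2.resize(im[190:270,205:345],None,fx=5.5,fy=5.5,interpolation=cv2.INTER_CUBIC))
E
```

```text
hub from grip [ 0.5045 -0.0764  0.0876]
t 9.5 zyaw -91.75 q [-0.71  0.86  1.3   2.07 -0.99  1.06 -0.5 ] F [-2.5  0.   0.1] T [-0.05  0.87  0.11] gap 0.013 [ 0.5028 -0.1344  0.0876]
```

View pics/c3.png

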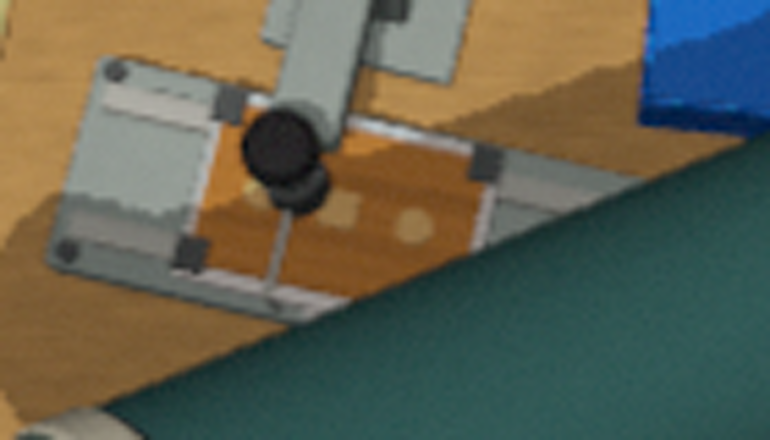

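The crop shows the square blank at (342,210), still short of the punch. The arm's elbow has swung low over the slide, so I'll check its height.

```bash
python3 - <<'E'
from h import *
f=grab('top');K=f['camera_matrix'];z=f['z_map'];v,u=np.mgrid[:480,:640]
P=np.stack([(u-K[0,2])/K[0,0]*z,(v-K[1,2])/K[1,1]*z,z],-1)
W=rot(f['orientation']).apply(P.reshape(-1,3)).reshape(480,640,3)+f['position']
c=f['img'].astype(int);m=(c[...,1]-c[...,0]>15)&(W[...,2]>.1)&(u<500)
for a in range(180,380,20):
    k=m[:,a]
    if k.any(): r=np.where(k)[0];print(a,r.min(),r.max(),'z',W[r.min(),a,2].round(3),W[k,a,2].max().round(3))
sq=ray(f,205+342.5/5.5-.5,190+210.5/5.5-.5,.052)[:2];head=np.array([.5576,.1352]);yh=np.array([.2445,.9697])
print(sq,'remaining',(head-sq)@yh)
E
```

```text
180 282 458 z 0.62 1.132
200 274 469 z 0.606 0.641
220 274 479 z 0.615 0.63
240 258 479 z 0.584 0.614
260 249 479 z 0.567 0.605
280 241 479 z 0.552 1.132
300 232 479 z 0.531 0.576
320 224 479 z 0.516 0.559
340 217 475 z 0.505 1.132
360 209 477 z 0.483 1.132
[0.55404908 0.12104573] remaining 0.014593595039427948
```

```bash
python3 - <<'E'
from h import *
f=grab('top');yh=np.array([.2445,.9697])
p=ray(f,205+414.5/5.5-.5,190+226.5/5.5-.5,.052)[:2]
print(p,(p-[.53635,.05096])@yh, 'sq remaining',(np.array([.5576,.1352])-p)@yh-.034)
E
```

```text
[0.54649954 0.08964393] 0.03999337090478654 sq remaining 0.01288978209521345
```

Emit:
{"method": "apply_moves", "body": {
  "increments": [
    {"slide":[0,0,0],"twist":0},
    {"slide":[0,0,0],"twist":0},
    {"slide":[0,0,0],"twist":0},
    {"slide":[0,-2,0],"twist":0},
    {"slide":[0,-3,0],"twist":0},
    {"slide":[0,-2,0],"twist":0},
    {"slide":[-0.87,0,-0.065],"twist":-0.15},
    {"slide":[-0.87,0,-0.065],"twist":-0.15},
    {"slide":[-0.87,0,-0.065],"twist":-0.15},
    {"slide":[-0.87,0,-0.065],"twist":-0.15},
    {"slide":[-0.87,0,-0.065],"twist":-0.15},
    {"slide":[-0.87,0,-0.065],"twist":-0.15}
  ],
  "claw": 0.4
}}

```text
clock: 11.15
tcp_pos: [0.5502, -0.114, 0.1587]
tcp_rot: [-0.299, 0.299, -0.641, 0.641]
ft_force: [-0.4, -0.1, -0.2]
finger_gap: 0.0366
```

Emit:
{"method": "apply_moves", "body": {
  "increments": [
    {"slide":[-0.87,0,-0.065],"twist":-0.15},
    {"slide":[-0.87,0,-0.065],"twist":-0.15},
    {"slide":[-0.87,0,-0.065],"twist":-0.15},
    {"slide":[-0.87,0,-0.065],"twist":-0.15},
    {"slide":[-0.87,0,-0.065],"twist":-0.15},
    {"slide":[-0.87,0,-0.065],"twist":-0.15},
    {"slide":[-0.87,0,-0.065],"twist":-0.15},
    {"slide":[-0.87,0,-0.065],"twist":-0.15},
    {"slide":[-0.87,0,-0.065],"twist":-0.15},
    {"slide":[0,0,0],"twist":0}
  ]
}}

```text
clock: 12.4
tcp_pos: [0.5519, -0.041, 0.1585]
tcp_rot: [0.633, -0.632, 0.315, -0.316]
ft_force: [-1.0, -0.9, 0.0]
finger_gap: 0.0369
```

```bash
python3 - <<'E'
from h import *
hubchk()
a=np.radians(38);to([.5045+.058*np.cos(a),-.0772+.058*np.sin(a),.088],38)
f=grab('top','t4.png');im=f['img'][:,:,::-1]
cv2.imwrite('pics/c4.png',cv2.resize(im[190:270,205:345],None,fx=5.5,fy=5.5,interpolation=cv2.INTER_CUBIC))
s=grab('scene')['img'][:,:,::-1]
cv2.imwrite('pics/c4.png',np.vstack([cv2.resize(im[190:270,205:345],(700,400),interpolation=cv2.INTER_CUBIC)[:,:],cv2.resize(s[260:300,280:400],(700,200),interpolation=cv2.INTER_CUBIC)]))
E
```

```text
hub from grip [ 0.5056 -0.0759  0.1585]
t 12.4 zyaw 37.0 q [-0.67  0.49  0.89  1.94 -0.47  0.94  1.09] F [-1.  -0.9  0. ] T [-0.07  0.05 -0.02] gap 0.0369 [ 0.5519 -0.041   0.1585]
t 12.4 tcp [ 0.5519 -0.041   0.1585] zyaw 37.0 q [-0.67  0.49  0.89  1.94 -0.47  0.94  1.09] F [-1.  -0.9  0. ] gap 0.0369 down [ 0.001  0.001 -1.   ]
slide cm [-0.06  7.05 -0.18] twist -0.017
```

View pics/c4.png

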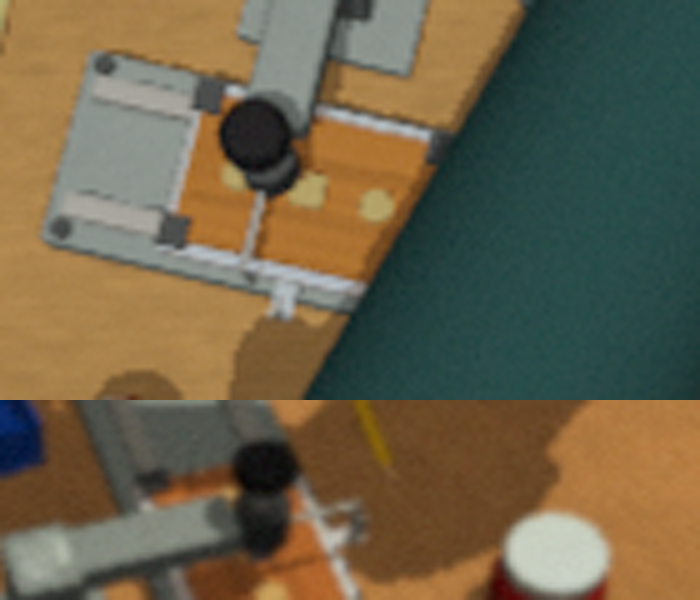

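The top crop shows the index post at (283,295) and the pointer end at (248,272), so roughly 12 mm remain. I'll regrip and turn.

Emit:
{"method": "apply_moves", "body": {
  "increments": [
    {"slide":[0,2,-0.15],"twist":0},
    {"slide":[0,3,0],"twist":0},
    {"slide":[0,2,0],"twist":0},
    {"slide":[0,0,0],"twist":0}
  ]
}}

```text
clock: 13.0
tcp_pos: [0.5493, -0.0426, 0.0859]
tcp_rot: [-0.632, 0.634, -0.317, 0.314]
ft_force: [1.0, -0.5, 0.9]
finger_gap: 0.0367
```

Emit:
{"method": "apply_moves", "body": {
  "increments": [
    {"slide":[0,0,0],"twist":0},
    {"slide":[0,0,0],"twist":0},
    {"slide":[0,0,0],"twist":0},
    {"slide":[0,0,0],"twist":0}
  ],
  "claw": 0
}}

```text
clock: 13.5
tcp_pos: [0.5503, -0.0431, 0.0884]
tcp_rot: [-0.633, 0.633, -0.315, 0.315]
ft_force: [-3.6, -2.5, 6.7]
finger_gap: 0.014
```

```bash
python3 - <<'E'
from h import *
hubchk()
f=grab('top');yh=np.array([.2445,.9697])
P=lambda x,y,z:ray(f,205+(x+.5)/5-.5,190+(y+.5)/5-.5,z)[:2]
p=P(376,206,.052);h=P(254,134,.174)
print(p,h,'rem',(h-p)@yh-.034,(np.array([.5576,.1352])-p)@yh-.034)
print('post-pointer',(P(248,272,.06)-P(283,293,.052))@yh)
E
```

```text
hub from grip [ 0.504  -0.0781  0.0885]
t 13.5 zyaw 37.02 q [-0.59  0.58  0.8   1.98 -0.57  0.82  1.18] F [-3.6 -2.5  6.7] T [-0.79  1.04 -0.05] gap 0.014 [ 0.5503 -0.0431  0.0884]
[0.54621341 0.08979846] [0.55710158 0.13577774] rem 0.013248262044011784 0.012809896114293243
post-pointer 0.017624211655903436
```

Emit:
{"method": "apply_moves", "body": {
  "increments": [
    {"slide":[0.43,0,-0.05],"twist":0.075},
    {"slide":[0.87,0,-0.065],"twist":0.15},
    {"slide":[0.87,0,-0.065],"twist":0.15},
    {"slide":[0.87,0,-0.065],"twist":0.15},
    {"slide":[0.87,0,-0.065],"twist":0.15},
    {"slide":[0.87,0,-0.065],"twist":0.15},
    {"slide":[0.87,0,-0.065],"twist":0.15},
    {"slide":[0.43,0,-0.02],"twist":0.075},
    {"slide":[0,0,0],"twist":0}
  ]
}}

```text
clock: 14.68
tcp_pos: [0.5569, -0.0997, 0.0884]
tcp_rot: [0.39, -0.39, 0.591, -0.589]
ft_force: [-5.6, 1.2, 8.9]
finger_gap: 0.014
```

```bash
python3 - <<'E'
from h import *
hubchk()
im=grab('top')['img'][:,:,::-1]
s=grab('scene')['img'][:,:,::-1]
cv2.imwrite('pics/c5.png',np.vstack([cv2.resize(im[200:260,205:310],(700,400),interpolation=cv2.INTER_CUBIC)[:,:],cv2.resize(s[260:300,280:400],(700,200),interpolation=cv2.INTER_CUBIC)]))
E
```

```text
hub from grip [ 0.5035 -0.0769  0.0885]
t 14.68 zyaw -23.11 q [-0.63  0.73  1.04  1.95 -0.79  0.94  0.41] F [-5.6  1.2  8.9] T [ 0.18  1.39 -0.02] gap 0.014 [ 0.5569 -0.0997  0.0884]
```

View pics/c5.png

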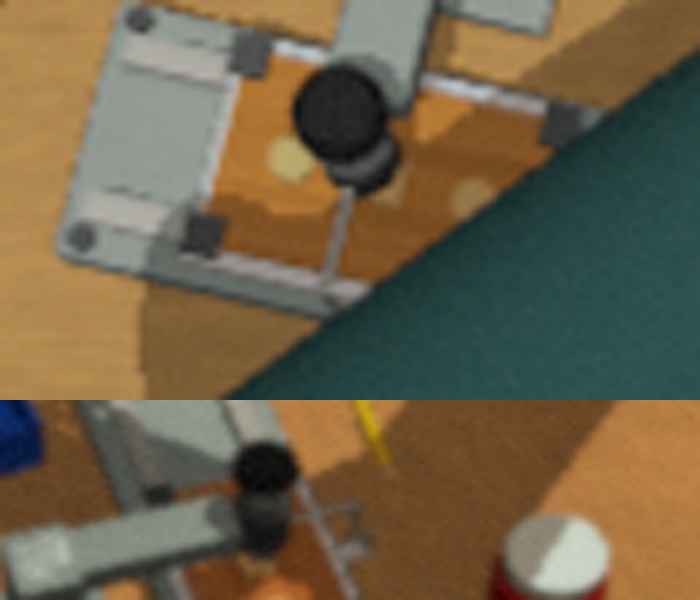

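```bash
python3 - <<'E'
from h import *
f=grab('top');im=f['img'];yh=np.array([.2445,.9697]);k=20/3
P=lambda x,y,z:ray(f,205+(x+.5)/k-.5,200+(y+.5)/k-.5,z)[:2]
a,b,h=P(291,157,.052),P(475,199,.052),P(340,112,.174)
print(a,b,(a-b)@yh,h,'rem A',(h-a)@yh+.034,'B',(h-b)@yh-.034,'with mean head',(np.array([.5578,.1354])-(a+b)/2)@yh)
# bed frame check: punch stem/pointer wire from top; left round colour centroid
hsv=cv2.cvtColor(im,cv2.COLOR_RGB2HSV);m=cv2.inRange(hsv,(18,60,120),(30,140,255));m[:215]=0;m[235:]=0;m[:,:243]=0;m[:,256:]=0
M=cv2.moments(m,True)
if M['m00']: print('round px',M['m10']/M['m00'],M['m01']/M['m00'],M['m00'])
# head centroid
g=im.max(2)<45;c=np.zeros((480,640),np.uint8);c[205:228,245:268]=g[205:228,245:268];(x,y),r=cv2.minEnclosingCircle(np.argwhere(c)[:,::-1].astype(np.float32)) ;print('dark circle',x,y,r)
E
```

```text
[0.56604691 0.16559703] [0.54970505 0.09932424] 0.06826031221672105 [0.5571511  0.13540401] rem A 0.0025468038612991503 B 0.002807116078020179 with mean head 0.0028317272998872236
round px 248.0909090909091 223.54545454545453 33.0
dark circle 257.6194152832031 218.67910766601562 9.403651237487793
```

Emit:
{"method": "apply_moves", "body": {
  "increments": [
    {"slide":[0.58,0,-0.06],"twist":0.1},
    {"slide":[0.58,0,-0.03],"twist":0.1},
    {"slide":[0,0,0],"twist":0},
    {"slide":[0,0,0],"twist":0}
  ]
}}

```text
clock: 15.32
tcp_pos: [0.5515, -0.1096, 0.0885]
tcp_rot: [0.329, -0.329, 0.626, -0.625]
ft_force: [-3.8, 1.3, 7.3]
finger_gap: 0.0138
```

Emit:
{"method": "apply_moves", "body": {
  "increments": [
    {"slide":[0,0,0],"twist":0},
    {"slide":[0,0,0],"twist":0},
    {"slide":[0,0,0],"twist":0},
    {"slide":[0,-2,0],"twist":0},
    {"slide":[0,-4,0],"twist":0},
    {"slide":[0,-5,0],"twist":0},
    {"slide":[0,-5,0],"twist":0},
    {"slide":[0,-3,0],"twist":-0.15},
    {"slide":[0,0,0],"twist":-0.15},
    {"slide":[0,0,0],"twist":-0.15},
    {"slide":[0,0,0],"twist":-0.15},
    {"slide":[0,0,0],"twist":-0.15}
  ],
  "claw": 0.4
}}

```text
clock: 16.82
tcp_pos: [0.5515, -0.1108, 0.2791]
tcp_rot: [0.537, -0.536, 0.461, -0.461]
ft_force: [0.0, -0.2, -0.3]
finger_gap: 0.0367
```

```bash
python3 - <<'E'
from h import *
to([.5578,.1354,.26],75)
E
```

```text
t 16.82 tcp [ 0.5515 -0.1108  0.2791] zyaw 8.64 q [-0.74  0.42  1.16  1.8  -0.42  1.19  0.7 ] F [ 0.  -0.2 -0.3] gap 0.0367 down [ 0.001  0.    -1.   ]
slide cm [-24.25   1.91   4.32] twist -1.158
```

Emit:
{"method": "apply_moves", "body": {
  "increments": [
    {"slide":[-4.85,0,0.86],"twist":0},
    {"slide":[-4.85,0,0.86],"twist":0},
    {"slide":[-4.85,0,0.86],"twist":0},
    {"slide":[-4.85,0,0.86],"twist":0},
    {"slide":[-4.85,0,0.86],"twist":0},
    {"slide":[0,0,0],"twist":-0.165},
    {"slide":[0,0,0],"twist":-0.165},
    {"slide":[0,0,0],"twist":-0.165},
    {"slide":[0,0,0],"twist":-0.165},
    {"slide":[0,0,0],"twist":-0.165},
    {"slide":[0,0,0],"twist":-0.165},
    {"slide":[0,0,0],"twist":-0.165}
  ],
  "claw": 0
}}

```text
clock: 18.32
tcp_pos: [0.5589, 0.1352, 0.2791]
tcp_rot: [0.701, -0.701, 0.093, -0.094]
ft_force: [-0.9, -0.2, 0.5]
finger_gap: 0.0004
```

```bash
python3 - <<'E'
from h import *
to([.5578,.1354,.26],75)
f=grab('wrist','w6.png');print(f['position'],[proj(f,p).round(1) for p in ([.5578,.1354,.174],[.5578,.1354,.052],[.509,.148,.06])])
E
```

```text
t 18.32 tcp [0.5589 0.1352 0.2791] zyaw 74.83 q [-0.98  0.35  0.87  1.76 -0.29  1.16  1.29] F [-0.9 -0.2  0.5] gap 0.0004 down [ 0.001  0.    -1.   ]
slide cm [-0.11  1.91 -0.01] twist -0.003
[0.48279545 0.15659512 0.44980802] [array([322.1, 226.6]), array([322.4, 196.8]), array([321.8, 151.1])]
```

View pics/w6.png

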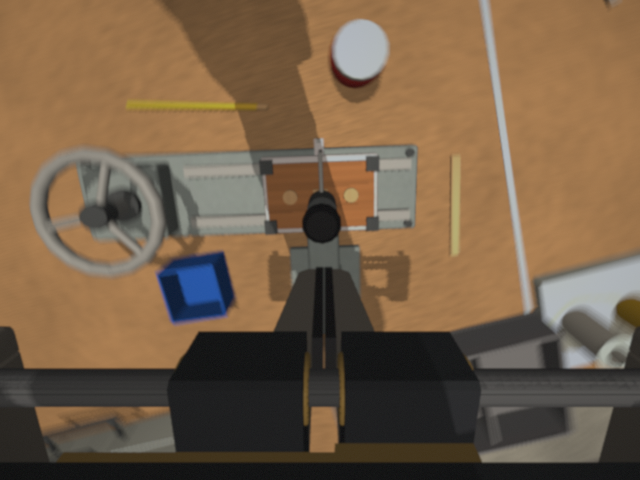

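The wrist view shows the round blanks at (290,197) and (351,195), the head at (322,218), the pointer along x≈321 and the post at (319,147), so it is nearly aligned. I'll zoom and measure.

```bash
python3 - <<'E'
from h import *
fs=[grab('wrist') for _ in range(4)];f=fs[0]
im=np.mean([g['img'] for g in fs],0).astype(np.uint8)
cv2.imwrite('pics/c7.png',cv2.resize(im[130:230,262:382,::-1],None,fx=6,fy=6,interpolation=cv2.INTER_CUBIC))
yh=np.array([.2445,.9697]);hsv=cv2.cvtColor(im,cv2.COLOR_RGB2HSV)
print(hsv[197,290],hsv[195,351],hsv[190,300])
c=[]
for x,y in((290,197),(351,195)):
    w=im[y-10:y+11,x-10:x+11].astype(float)[...,2];w=np.clip(w-(w.min()+w.max())/2,0,None);vv,uu=np.mgrid[-10:11,-10:11];w[np.hypot(uu,vv)>9]=0
    px=(x+(w*uu).sum()/w.sum(),y+(w*vv).sum()/w.sum());c.append(ray(f,*px,.052)[:2]);print(px,c[-1])
g=(im.max(2)<40);g[:200]=0;g[245:]=0;g[:,:295]=0;g[:,350:]=0
(x,y),r=cv2.minEnclosingCircle(np.argwhere(g)[:,::-1].astype(np.float32));print('head',x,y,r)
h=ray(f,x,y,.17)[:2];print(h,(c[1]-c[0])@yh,'rem',(h-(c[0]+c[1])/2)@yh)
E
```

```text
[ 16 122 136] [ 20 109 183] [ 13 154 111]
(np.float64(289.45282536435695), np.float64(196.778573254922)) [0.54844345 0.09994951]
(np.float64(350.6413982179575), np.float64(195.26113776559288)) [0.56425866 0.1661871 ]
head 321.5 219.45237731933594 22.59756088256836
[0.55310729 0.13613938] 0.06809740892113728 rem 0.0021849203940949445
```

View pics/c7.png

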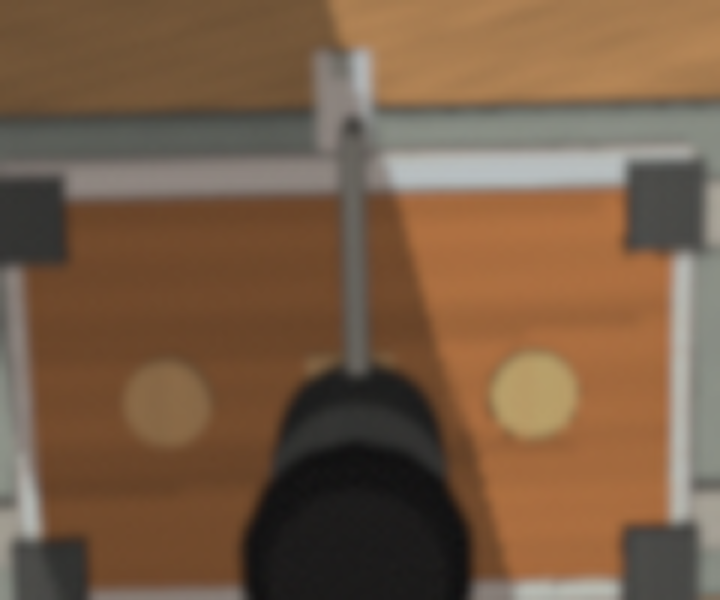

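Pointer-post and blank-stem comparisons show roughly 1.2–1.8 mm still to go, so I'll make a small correcting turn with a fresh grip.

Emit:
{"method": "apply_moves", "body": {
  "increments": [
    {"slide":[1.15,0,-4.8],"twist":0},
    {"slide":[1.15,0,-4.8],"twist":0},
    {"slide":[1.15,0,-4.8],"twist":0},
    {"slide":[1.15,0,-4.8],"twist":0},
    {"slide":[1.15,0,-4.8],"twist":0},
    {"slide":[0,0,0],"twist":0.176},
    {"slide":[0,0,0],"twist":0.176},
    {"slide":[0,0,0],"twist":0.176},
    {"slide":[0,0,0],"twist":0.176},
    {"slide":[0,0,0],"twist":0.176},
    {"slide":[0,0,0],"twist":0.176}
  ],
  "claw": 0.4
}}

```text
clock: 19.95
tcp_pos: [0.5503, -0.1107, 0.2781]
tcp_rot: [-0.556, 0.556, -0.437, 0.437]
ft_force: [-0.3, -0.5, 0.4]
finger_gap: 0.0368
```

Emit:
{"method": "apply_moves", "body": {
  "increments": [
    {"slide":[0,0,0],"twist":0.176},
    {"slide":[0,0,0],"twist":0.176},
    {"slide":[0,0,0],"twist":0.176},
    {"slide":[0,0,0],"twist":0.176},
    {"slide":[0,0,0],"twist":0.176},
    {"slide":[0,3,0],"twist":0},
    {"slide":[0,5,0],"twist":0},
    {"slide":[0,0,0],"twist":0}
  ]
}}

```text
clock: 20.95
tcp_pos: [0.5485, -0.1098, 0.1957]
tcp_rot: [0.317, -0.32, 0.632, -0.63]
ft_force: [0.3, -0.8, 0.3]
finger_gap: 0.0365
```

```bash
python3 - <<'E'
from h import *
to([.5514,-.1113,.088],-36)
f=grab('wrist')
K=f['camera_matrix'];z=f['z_map'];v,u=np.mgrid[:480,:640]
P=np.stack([(u-K[0,2])/K[0,0]*z,(v-K[1,2])/K[1,1]*z,z],-1)
W=rot(f['orientation']).apply(P.reshape(-1,3)).reshape(480,640,3)+f['position']
d=W[...,:2]-np.array([.5045,-.0772]);r=np.hypot(d[...,0],d[...,1])
m=(W[...,2]>.095)&(W[...,2]<.125)&(r>.025)&(r<.046)
a=np.degrees(np.arctan2(d[...,1],d[...,0]))[m];h,e=np.histogram(a,36,(-180,180));print([(int(e[i]+5),int(h[i])) for i in range(36) if h[i]>20])
E
```

```text
t 20.95 tcp [ 0.5485 -0.1098  0.1957] zyaw -36.42 q [-0.77  0.67  1.3   1.9  -0.71  1.16  0.17] F [ 0.3 -0.8  0.3] gap 0.0365 down [-0.005  0.    -1.   ]
slide cm [-0.09 10.77  0.37] twist -0.007
[(-95, 43), (-85, 75), (25, 224), (35, 127), (135, 67), (145, 232), (155, 34)]
```

Emit:
{"method": "apply_moves", "body": {
  "increments": [
    {"slide":[0,3,0.3],"twist":0},
    {"slide":[0,4,0],"twist":0},
    {"slide":[0,2.5,0],"twist":0},
    {"slide":[0,1.2,0],"twist":0},
    {"slide":[0,0,0],"twist":0}
  ]
}}

```text
clock: 21.62
tcp_pos: [0.5536, -0.1128, 0.0919]
tcp_rot: [-0.32, 0.319, -0.631, 0.631]
ft_force: [-0.2, -0.6, -0.0]
finger_gap: 0.0369
```

Emit:
{"method": "apply_moves", "body": {
  "increments": [
    {"slide":[0,0,0],"twist":0},
    {"slide":[0,0,0],"twist":0},
    {"slide":[0,0,0],"twist":0},
    {"slide":[0,0,0],"twist":0}
  ],
  "claw": 0
}}

```text
clock: 22.12
tcp_pos: [0.5507, -0.1106, 0.0912]
tcp_rot: [0.319, -0.32, 0.633, -0.629]
ft_force: [-7.4, 4.6, 8.1]
finger_gap: 0.0136
```

```bash
python3 - <<'E'
from h import *
hubchk()
E
```

```text
hub from grip [ 0.504  -0.0762  0.0916]
t 22.12 zyaw -36.3 q [-0.66  0.78  1.14  1.96 -0.87  1.    0.27] F [-7.4  4.6  8.1] T [ 1.14  1.84 -0.07] gap 0.0136 [ 0.5507 -0.1106  0.0912]
```

Emit:
{"method": "apply_moves", "body": {
  "increments": [
    {"slide":[0.41,0,-0.1],"twist":0.07},
    {"slide":[0.41,0,-0.1],"twist":0.07},
    {"slide":[0,0,0],"twist":0},
    {"slide":[0,0,0],"twist":0}
  ]
}}

```text
clock: 22.62
tcp_pos: [0.5456, -0.1168, 0.0912]
tcp_rot: [0.275, -0.275, 0.652, -0.651]
ft_force: [-3.8, 3.0, 6.3]
finger_gap: 0.014
```

```bash
python3 - <<'E'
from h import *
hubchk()
E
```

```text
hub from grip [ 0.504  -0.0764  0.0914]
t 22.62 zyaw -44.25 q [-0.67  0.8   1.17  1.97 -0.89  1.01  0.16] F [-3.8  3.   6.3] T [ 0.79  1.09 -0.03] gap 0.014 [ 0.5456 -0.1168  0.0912]
```

Emit:
{"method": "apply_moves", "body": {
  "increments": [
    {"slide":[0,0,0],"twist":0},
    {"slide":[0,0,0],"twist":0},
    {"slide":[0,0,0],"twist":0},
    {"slide":[0,-2,0],"twist":0},
    {"slide":[0,-4,0],"twist":0},
    {"slide":[0,-5,0],"twist":0},
    {"slide":[0,-5,0],"twist":0},
    {"slide":[0,-3,0],"twist":-0.17},
    {"slide":[0,0,0],"twist":-0.17},
    {"slide":[0,0,0],"twist":-0.17},
    {"slide":[0,0,0],"twist":-0.17},
    {"slide":[0,0,0],"twist":-0.17}
  ],
  "claw": 0.4
}}

```text
clock: 24.12
tcp_pos: [0.546, -0.1184, 0.2821]
tcp_rot: [0.52, -0.519, 0.479, -0.48]
ft_force: [-0.4, -1.2, -0.2]
finger_gap: 0.0368
```

```bash
python3 - <<'E'
from h import *
to([.5578,.1354,.28],75)
E
```

```text
t 24.12 tcp [ 0.546  -0.1184  0.2821] zyaw 4.61 q [-0.77  0.45  1.24  1.81 -0.45  1.21  0.68] F [-0.4 -1.2 -0.2] gap 0.0368 down [ 0.001 -0.    -1.   ]
slide cm [-25.2    0.2    3.22] twist -1.228
```

Emit:
{"method": "apply_moves", "body": {
  "increments": [
    {"slide":[-5.04,0,0.64],"twist":0},
    {"slide":[-5.04,0,0.64],"twist":0},
    {"slide":[-5.04,0,0.64],"twist":0},
    {"slide":[-5.04,0,0.64],"twist":0},
    {"slide":[-5.04,0,0.64],"twist":0},
    {"slide":[0,0,0],"twist":-0.1755},
    {"slide":[0,0,0],"twist":-0.1755},
    {"slide":[0,0,0],"twist":-0.1755},
    {"slide":[0,0,0],"twist":-0.1755},
    {"slide":[0,0,0],"twist":-0.1755},
    {"slide":[0,0,0],"twist":-0.1755},
    {"slide":[0,0,0],"twist":-0.1755}
  ],
  "claw": 0
}}

```text
clock: 25.62
tcp_pos: [0.5592, 0.1351, 0.2821]
tcp_rot: [0.701, -0.701, 0.092, -0.093]
ft_force: [0.2, -0.9, 0.5]
finger_gap: 0.0003
```

Emit:
{"method": "apply_moves", "body": {
  "increments": [
    {"slide":[0,0,0],"twist":0},
    {"slide":[0,0,0],"twist":0}
  ]
}}

```text
clock: 25.88
tcp_pos: [0.5591, 0.1356, 0.2814]
tcp_rot: [0.701, -0.701, 0.095, -0.095]
ft_force: [-0.1, 0.8, 0.1]
finger_gap: 0.0001
```

```bash
python3 - <<'E'
from h import *
to([.5578,.1354,.19],75)
fs=[grab('wrist') for _ in range(4)];f=fs[0]
im=np.mean([g['img'] for g in fs],0).astype(np.uint8)
cv2.imwrite('pics/c8.png',cv2.resize(im[130:230,262:382,::-1],None,fx=6,fy=6,interpolation=cv2.INTER_CUBIC))
yh=np.array([.2445,.9697])
c=[]
for x,y in((290,197),(351,195)):
    w=im[y-10:y+11,x-10:x+11].astype(float)[...,2];w=np.clip(w-(w.min()+w.max())/2,0,None);vv,uu=np.mgrid[-10:11,-10:11];w[np.hypot(uu,vv)>9]=0
    px=(x+(w*uu).sum()/w.sum(),y+(w*vv).sum()/w.sum());c.append(ray(f,*px,.052)[:2]);print(px,c[-1])
g=(im.max(2)<40);g[:200]=0;g[245:]=0;g[:,:295]=0;g[:,350:]=0
(x,y),r=cv2.minEnclosingCircle(np.argwhere(g)[:,::-1].astype(np.float32));print('head',x,y,r)
h=ray(f,x,y,.17)[:2];print(h,(c[1]-c[0])@yh,'rem',(h-(c[0]+c[1])/2)@yh)
t=grab('top');print('head depth top',t['z_map'][217,256])
E
```

```text
t 25.88 tcp [0.5591 0.1356 0.2814] zyaw 74.53 q [-1.02  0.37  0.94  1.76 -0.32  1.17  1.31] F [-0.1  0.8  0.1] gap 0.0001 down [ 0.001  0.    -1.   ]
slide cm [-0.12  9.14 -0.06] twist -0.008
(np.float64(290.5897959183674), np.float64(196.61377551020408)) [0.54858536 0.10137033]
(np.float64(351.5829740187949), np.float64(194.9966832504146)) [0.56498186 0.16761808]
head 321.5 219.25 22.423580169677734
[0.55356903 0.1364626 ] 0.06824938464364325 rem 0.001122787471381747
head depth top 0.97358805
```

View pics/c8.png

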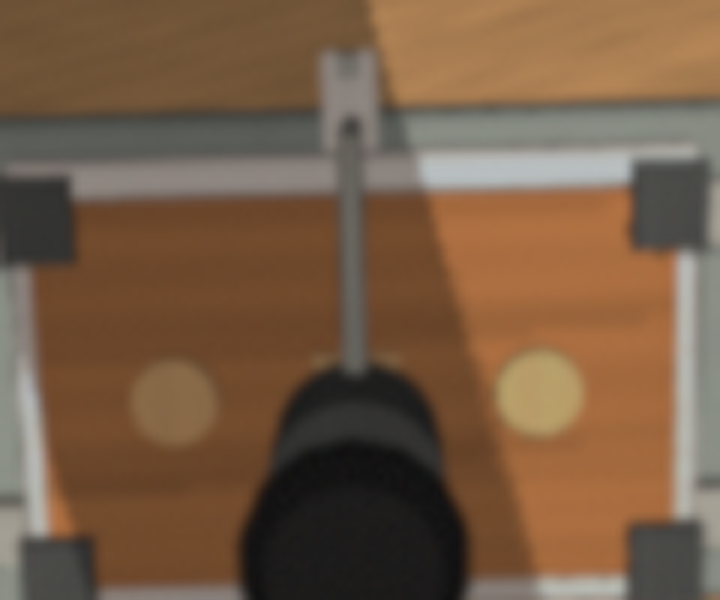

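Pointer tip (351,125) and post (348,68) now line up. The square's visible edge (mid 357) sits under the stem (355). Now I'll press.

Emit:
{"method": "apply_moves", "body": {
  "increments": [
    {"slide":[-0.1,3,0],"twist":0},
    {"slide":[0,4,0],"twist":0},
    {"slide":[0,2,0],"twist":0},
    {"slide":[0,1,0],"twist":0},
    {"slide":[0,0,0],"twist":0}
  ]
}}

```text
clock: 26.75
tcp_pos: [0.5582, 0.1362, 0.1809]
tcp_rot: [-0.701, 0.701, -0.094, 0.094]
ft_force: [0.2, 0.2, 0.2]
finger_gap: 0.0004
```

Emit:
{"method": "apply_moves", "body": {
  "increments": [
    {"slide":[0,0.4,0],"twist":0},
    {"slide":[0,0.4,0],"twist":0},
    {"slide":[0,0.4,0],"twist":0},
    {"slide":[0,0.4,0],"twist":0},
    {"slide":[0,0.3,0],"twist":0},
    {"slide":[0,0,0],"twist":0},
    {"slide":[0,0,0],"twist":0}
  ]
}}

```text
clock: 27.62
tcp_pos: [0.5586, 0.1365, 0.1632]
tcp_rot: [0.701, -0.7, 0.093, -0.094]
ft_force: [-2.2, 0.1, 9.4]
finger_gap: 0.0004
```

Emit:
{"method": "apply_moves", "body": {
  "increments": [
    {"slide":[0,0.2,0],"twist":0},
    {"slide":[0,0.2,0],"twist":0},
    {"slide":[0,0.2,0],"twist":0},
    {"slide":[0,0,0],"twist":0},
    {"slide":[0,0,0],"twist":0}
  ]
}}

```text
clock: 28.25
tcp_pos: [0.5587, 0.1365, 0.1584]
tcp_rot: [0.702, -0.7, 0.094, -0.094]
ft_force: [-5.7, -0.6, 18.5]
finger_gap: 0.0008
```

Emit:
{"method": "apply_moves", "body": {
  "increments": [
    {"slide":[0,0.1,0],"twist":0},
    {"slide":[0,0,0],"twist":0},
    {"slide":[0,0,0],"twist":0}
  ]
}}

```text
clock: 28.62
tcp_pos: [0.5588, 0.1365, 0.1583]
tcp_rot: [0.702, -0.7, 0.094, -0.094]
ft_force: [-8.1, -1.6, 25.6]
finger_gap: 0.0002
```

Emit:
{"method": "apply_moves", "body": {
  "increments": [
    {"slide":[0,-0.6,0],"twist":0},
    {"slide":[0,-0.8,0],"twist":0},
    {"slide":[0,-1,0],"twist":0},
    {"slide":[0,-3,0],"twist":0},
    {"slide":[0,-5,0],"twist":0},
    {"slide":[0,-2.4,0],"twist":0},
    {"slide":[0,0,0],"twist":0},
    {"slide":[0,0,0],"twist":0}
  ]
}}

```text
clock: 29.62
tcp_pos: [0.5572, 0.1364, 0.2817]
tcp_rot: [-0.701, 0.701, -0.094, 0.093]
ft_force: [1.2, -0.0, 0.6]
finger_gap: 0.0006
```

```bash
python3 - <<'E'
from h import *
to([.5578,.1354,.28],75)
fs=[grab('wrist') for _ in range(3)];f=fs[0]
im=np.mean([g['img'] for g in fs],0).astype(np.uint8)
cv2.imwrite('pics/c9.png',im[:,:,::-1])
c=[]
for x,y in((290,197),(351,195)):
    w=im[y-10:y+11,x-10:x+11].astype(float)[...,2];w=np.clip(w-(w.min()+w.max())/2,0,None);vv,uu=np.mgrid[-10:11,-10:11];w[np.hypot(uu,vv)>9]=0
    c.append(ray(f,x+(w*uu).sum()/w.sum(),y+(w*vv).sum()/w.sum(),.052)[:2])
print(c)
K=f['camera_matrix'];d=np.linalg.inv(K)@[321,222,1];print('head z',(f['position']+rot(f['orientation']).apply(d*f['z_map'][222,321]))[2])
E
```

```text
t 29.62 tcp [0.5572 0.1364 0.2817] zyaw 74.75 q [-1.03  0.37  0.94  1.76 -0.32  1.18  1.31] F [ 1.2 -0.   0.6] gap 0.0006 down [-0.002 -0.    -1.   ]
slide cm [ 0.09  0.17 -0.08] twist -0.004
[array([0.54853159, 0.10165513]), array([0.56479881, 0.16791014])]
head z 0.17446565622630233
```

View pics/c9.png

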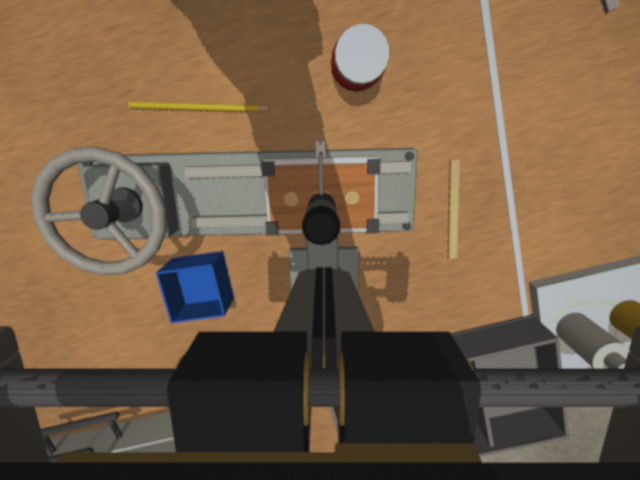

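The head is back up at z = 0.174. The carriage hasn't moved (rounds at 291 and 352, pointer and post both at x≈320), and the loose things are where they were.

```bash
python3 -c "
from plant import env
print(env.hand_in())"
```

```text
the job is handed in; nothing more can be done
None
```

The square blank is set under the punch, and I pressed the punch once, to its stop, and let it spring back. I handed the job in at about 30 s of robot time, and no verdict was reported.

- **Turning the wheel:** I turned it about 5.4 rad clockwise over three grips; the last grip only made a 1.4 mm correction.
- **Pressing:** the head went down 16 mm with 25.6 N on the tool. Afterwards it read 174 mm above the table, its rest height. The blanks had not moved beyond measurement noise (0.3 mm).
- **Centring:** the checks disagreed by up to about 2 mm:
  - Just before the press, the pointer and index post lined up and the square sat under the stem to about 0.3 mm in the wrist view.
  - Ray-casting in the same view put the square about 1.1 mm short of the punch.
  - Carrying forward the earlier overhead measurement put it about 0.7 mm past.

  I trusted the pointer and post.
- **Other things on the table:** I touched nothing else. The jar, tub, pencil and strip were in place in the last view; the scissors and glue gun were outside it and not rechecked.

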